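# Gauge a tumbler's inside depth and set the mandrel stop to it

### The arm

A 6-joint arm with a two-finger parallel gripper is mounted at the origin on the work surface. World frame = base frame: x ahead of the robot, y to its left, z up, the work surface at z = 0. Lengths are in mm, angles in rad, forces in N, time in s.
With the tool pointing down it reaches from about 400 to 825 mm from the base axis. Payload 7 kg.
Tool frame: the origin (TCP) lies at the very end of the fingers, on their centre line; the grasp point (between the pads) lies 19 mm behind it; z points along the fingers, y is the line along which they close (so a half turn about z gives the same grasp; the last joint's range is limited). The gripper opens to 85 mm and grips with 20 to 120 N. Pads are 22 mm wide; open, the fingers measure 114 mm over their backs; the gripper's body (76 mm by 85 mm) begins 54 mm behind the grasp point. The pads swing forward as they close: fully open they stand 13 mm farther back than shut.
Start: joints at [-0.813, 0.359, 0.012, 0, -1.224, -0.288], TCP at [305.549, -601.86, 231.302] pointing down, gripper open.
Joint ranges: [-3.07, 3.07], [-1.43, 2.12], [-1.02, 1.25], [-3.03, 1.67], [-3.05, -0], [-3.03, 3.03]. Speed limits (rad/s): [2.39, 2.39, 3.01, 3.14, 3.14, 3.14].

### API

Orientations are given as a 3x3 rotation matrix whose columns are the frame's x, y, z axes.
In Python, from workcell import robot gives the robot as it stands.
- The arm moves only by the shell command python3 -m creep 'ROWS' [OPENING] [FORCE]. ROWS is JSON, a list of rows, each a list of 2 entries, a list of its own where there are three numbers: the shift along the world's x, y, z scaled (see below), then the turn, a rotation vector about the world's x, y, z scaled (see below). A call has 1 to 20 rows; each row is the pose to reach, as a shift and turn from the pose commanded when the call began; what a row does not reach only later rows make up. The controller multiplies each number of a shift by 1000 mm and each number of a turn by 0.5 rad. A row lasts 1/10 s, in which the tool goes at most 50 mm and 8.59 degrees, less where a joint would pass 70% of its speed; a pose out of reach is approached as far as the arm can. A call with a number of a shift or a turn outside -1 to 1 is refused whole. A call with a gripper value outside its range is refused whole. OPENING is the closure, from 0 (fully open) to 1 (shut), set as the call begins (- or left out, the last holds). The fingers move at their own pace and stop on an object; FORCE is the grip in N (left out, the last holds). Time passes only in rows, so rows that repeat a pose let the fingers close. It gives the time, the measured TCP pose, the force, the opening and the grip force at its end, in the units of the state.
- robot.observe(): the state, without advancing time (a new reading comes with each control period).
- robot.camera(name): name is "scene" or "top" or "wrist"; returns a dict with "color" (420x560x3 uint8, blue, green, red), "depth" (420x560 float32, mm along the optical axis (not along the pixel's ray), 0 where there is no reading), "vertical_fov" (degrees; the focal length in pixels is half the picture's height over the tangent of half this angle, whatever the lens; pixels are square), "cx", "cy" (the principal point, pixels), "R" (3x3) and "t" (3): a world point X has camera coordinates R X + t; the wrist camera has in their place "tool_from_camera" (4x4, takes a point from camera to tool coordinates, whose origin is the TCP and whose axes are the flange's). Camera axes: x right, y down, z forward; pixel columns grow to the right and rows downward; lengths in mm; the calibration is good to about 2 mm. A picture is of the moment at which its call begins: read the wrist's pose just before it.
- robot.hand_in(): hands the job in; it is judged then, once.
The state is a dict: "time": time; "qpos": joint angles; "qd": joint speeds; "joint_efforts": joint torques, N m; "tcp_pos": TCP position; "tcp_rot": TCP orientation; "ft_force": force on the tool from outside, world axes, zero at the start; "torque": the same for the moment, N m; "width": finger opening in mm; "grip_force": force on a finger pad.
Only numpy, scipy, OpenCV 4.12 (cv2) and the standard library are available. Lean on these libraries where they do the work, as an engineer would, in place of code of your own. Each camera call takes 0.05 s, during which the arm holds its last target. There are 200 camera calls.

### The job

Find out how deep the tumbler on the round green mat is inside: set the depth gauge's foot bar flat across the middle of its rim and gently push the rod down until it bottoms. Then slide the stop on the cup printer's mandrel so that it stands that same depth from the mandrel's nose. Leave the gauge standing on the tumbler with the rod down so that the reading can be checked, and do not disturb the other things on the bench.

Things in the scene. Friction and masses are not known exactly. Their poses are not given: they have to be found in the camera images.
- mat_top (a point): Round green mat, 120 mm across and 3 mm thick, fixed on the bench; the tumbler to be measured stands on its middle. Point at the centre of its upper face.
- tumbler_a_mid (a point): Insulated drinks tumbler, upright plain cylinder, white with a steel foot band: 80 mm outside diameter, 110 mm tall, wall 4 mm (72 mm bore), 0.3 kg, loose. Three look alike and swap places at random, but their flat inside floors lie at different depths, somewhere from 80 to 105 mm below the rim. Point at its centre, half-way up (55 mm below the rim); z along its axis. 
- tumbler_b_mid (a point): Another such tumbler, alike outside (see tumbler_a_mid). Point at its centre, half-way up; z along its axis.
- tumbler_c_mid (a point): Another such tumbler, alike outside (see tumbler_a_mid). Point at its centre, half-way up; z along its axis.
- gauge_foot (a point): Depth gauge, loose, 0.25 kg in all, standing upright across the two purple cheeks of its stand (foot underside about 55 mm above the bench). Steel foot bar 110 mm long (x), 28 mm wide (y), 12 mm thick, with a dark hub 34 x 26 mm on its middle whose top is 40 mm above the underside; an 8 mm round rod slides through bar and hub. Point at the middle of the bar's underside; z up. This is the reference face that goes on the rim.
- rod_knob (a point): Centre of the red round knob (29 mm diameter, 26 mm high) on the rod's upper end: take it here from above. It is 179 mm above the underside of the foot bar when the rod reads 0, and lower by the reading (179 mm minus the reading). Lifting the gauge by the knob draws the rod up to its 0 stop at most, then carries the whole gauge.
- rod (a joint): Reading of the depth gauge in m: how far the rod's flat tip stands below the underside of the foot bar; 0 is flush (the upper stop), most is 0.115. The rod slides with about 1.4 N of friction and stays where it is left.
- mandrel_nose (a point): Fixed rotary mandrel of the cup printer: a level aluminium tube of 50 mm diameter, its axis 75 mm above the bench, 190 mm long from its free end, the black rubber nose, to the purple drive head, whose top is 136 mm above the bench. Point at the middle of the nose's end face; its y axis runs along the tube from nose to drive head, z up. A steel rule with a mark each 10 mm lies along the tube, zero at the nose.
- stop_tab (a point): Red grip tab on top of the black sliding stop disc (72 mm diameter, 14 mm thick) round the mandrel. The tab is 12 mm thick along the mandrel, 26 mm wide across it, stands free from 111 to 149 mm above the bench. Point on the tab's middle plane, 130 mm above the bench; the face of the disc that looks at the nose is 7 mm nearer the nose than this point.
- stop (a joint): Position of the stop in m: the distance from the nose's end face to the stop's nose-side face is 0.070 + this value; 0 to 0.075, grows away from the nose. It needs about 3 N to slide and stays where it is left.
- mug: Blue ceramic mug, 82 mm across, 95 mm tall, with a handle; a bystander. Origin at the middle of its underside.
- spray: Blue closed bottle with a black cap, 54 mm across, 160 mm tall; a bystander. Origin at the middle of its underside.
- tape: Amber roll of heat tape lying flat, 96 mm across, 24 mm high; a bystander. Origin at the middle of its underside.
- squeegee: Wooden hand squeegee lying flat, 100 mm long, 20 mm high; a bystander. Origin at the middle of its underside.
- brush: Brush lying flat; a bystander. Origin under its middle.
Mind the look-alikes: they are no part of the job. Leave any pink or turquoise look-alike of the part that bears tumbler_a_mid alone. What is shaped like the part that bears tumbler_c_mid but orange is not meant.

How it is judged (in metres and radians):
On the way, in this order (a step that is already met when the one before it is completed fails the run):
1. the gauge stands flat across the middle of the rim of the tumbler on the mat, with its rod on the tumbler's floor (((horizontal distance between tumbler_a_mid and mat_top below 0.035 m and angle between each of tumbler_a_mid, gauge_foot's own z axis and vertical below 0.05 rad and horizontal distance between gauge_foot and tumbler_a_mid below 0.015 m and z of gauge_foot in the frame of tumbler_a_mid between 0.052 and 0.058 m and value of joint rod between 0.0975 and 0.1025 m) or (horizontal distance between tumbler_b_mid and mat_top below 0.035 m and angle between each of tumbler_b_mid, gauge_foot's own z axis and vertical below 0.05 rad and horizontal distance between gauge_foot and tumbler_b_mid below 0.015 m and z of gauge_foot in the frame of tumbler_b_mid between 0.052 and 0.058 m and value of joint rod between 0.0895 and 0.0945 m) or (horizontal distance between tumbler_c_mid and mat_top below 0.035 m and angle between each of tumbler_c_mid, gauge_foot's own z axis and vertical below 0.05 rad and horizontal distance between gauge_foot and tumbler_c_mid below 0.015 m and z of gauge_foot in the frame of tumbler_c_mid between 0.052 and 0.058 m and value of joint rod between 0.0815 and 0.0865 m))), for 0.2 s.
2. the stop stands at the measured depth from the nose (((horizontal distance between tumbler_a_mid and mat_top below 0.035 m and angle between each of tumbler_a_mid, gauge_foot's own z axis and vertical below 0.05 rad and horizontal distance between gauge_foot and tumbler_a_mid below 0.015 m and z of gauge_foot in the frame of tumbler_a_mid between 0.052 and 0.058 m and value of joint rod between 0.0975 and 0.1025 m and value of joint stop between 0.026 and 0.034 m) or (horizontal distance between tumbler_b_mid and mat_top below 0.035 m and angle between each of tumbler_b_mid, gauge_foot's own z axis and vertical below 0.05 rad and horizontal distance between gauge_foot and tumbler_b_mid below 0.015 m and z of gauge_foot in the frame of tumbler_b_mid between 0.052 and 0.058 m and value of joint rod between 0.0895 and 0.0945 m and value of joint stop between 0.018 and 0.026 m) or (horizontal distance between tumbler_c_mid and mat_top below 0.035 m and angle between each of tumbler_c_mid, gauge_foot's own z axis and vertical below 0.05 rad and horizontal distance between gauge_foot and tumbler_c_mid below 0.015 m and z of gauge_foot in the frame of tumbler_c_mid between 0.052 and 0.058 m and value of joint rod between 0.0815 and 0.0865 m and value of joint stop between 0.01 and 0.018 m))), for 0.2 s.
At the end, for the whole second after the job is handed in: Tumbler upright on the mat (35 mm); gauge at rest on it, bar level and down on the rim (3 mm), within 15 mm of its axis, rod on the floor (reading within 2.5 mm of the inside depth); the stop's nose-side face within 4 mm of that depth from the nose (((horizontal distance between tumbler_a_mid and mat_top below 0.035 m and angle between each of tumbler_a_mid, gauge_foot's own z axis and vertical below 0.05 rad and horizontal distance between gauge_foot and tumbler_a_mid below 0.015 m and z of gauge_foot in the frame of tumbler_a_mid between 0.052 and 0.058 m and value of joint rod between 0.0975 and 0.1025 m and value of joint stop between 0.026 and 0.034 m) or (horizontal distance between tumbler_b_mid and mat_top below 0.035 m and angle between each of tumbler_b_mid, gauge_foot's own z axis and vertical below 0.05 rad and horizontal distance between gauge_foot and tumbler_b_mid below 0.015 m and z of gauge_foot in the frame of tumbler_b_mid between 0.052 and 0.058 m and value of joint rod between 0.0895 and 0.0945 m and value of joint stop between 0.018 and 0.026 m) or (horizontal distance between tumbler_c_mid and mat_top below 0.035 m and angle between each of tumbler_c_mid, gauge_foot's own z axis and vertical below 0.05 rad and horizontal distance between gauge_foot and tumbler_c_mid below 0.015 m and z of gauge_foot in the frame of tumbler_c_mid between 0.052 and 0.058 m and value of joint rod between 0.0815 and 0.0865 m and value of joint stop between 0.01 and 0.018 m)) and linear speed of gauge below 0.01 m/s); the robot touches nothing.
It fails at once if the gauge is pressed on a tumbler with more than 50 N (contact force between gauge and tumbler_a above 50 N or contact force between gauge and tumbler_b above 50 N or contact force between gauge and tumbler_c above 50 N).
It fails at once if a tumbler is shifted by more than 30 mm or tipped (distance of any of tumbler_a_mid, tumbler_b_mid, tumbler_c_mid from where it was at the start of the episode above 0.03 m or angle between any of tumbler_a_mid, tumbler_b_mid, tumbler_c_mid's own z axis and vertical above 0.3 rad).
It fails at once if another thing on the bench is shifted by more than 30 mm (distance of any of mug, spray, tape, squeegee, brush from where it was at the start of the episode above 0.03 m).
It also fails if it takes over 61 s, if anything falls off the work surface, if the arm or the gripper's body presses on something with over 40 N, if the wrist force passes 120 N, or if a joint passes its speed limit or range.

## Working session

There is one attempt and no reset: what is moved stays moved. The work goes in short steps, Python scripts to look and compute and a shell command to move; the robot and the scene stay as the last step left them, time stands still between calls to the robot, and variables do not carry over. Pictures are saved under pics/ and viewed, at most 10 in all, crops included, and the job is handed in when it is done.

```bash
mkdir -p pics
cat > h.py <<'E'
import numpy as np, cv2
from workcell import robot
def cam(name):
    s=robot.observe(); c=robot.camera(name)
    c['f']=210/np.tan(np.radians(c['vertical_fov'])/2)
    if name=='wrist':
        T=np.eye(4);T[:3,:3]=s['tcp_rot'];T[:3,3]=s['tcp_pos'];W=T@np.array(c['tool_from_camera'])
        c['Rw'],c['o']=W[:3,:3],W[:3,3]
    else:
        R=np.array(c['R']);c['Rw']=R.T;c['o']=-R.T@np.array(c['t'])
    return c
def pts(c):
    v,u=np.mgrid[:420,:560];d=c['depth']
    P=np.stack([(u-c['cx'])/c['f']*d,(v-c['cy'])/c['f']*d,d],-1)
    return P@c['Rw'].T+c['o']
def ray(c,u,v,z):
    r=c['Rw']@np.array([(u-c['cx'])/c['f'],(v-c['cy'])/c['f'],1]);return c['o']+r*(z-c['o'][2])/r[2]
E
python3 - <<'E'
from h import *
for n in('top','scene'):
    c=cam(n);np.savez(f'{n}.npz',**{k:np.array(v) for k,v in c.items()})
    cv2.imwrite(f'pics/{n}0.png',cv2.resize(c['color'],(784,588),interpolation=cv2.INTER_CUBIC));print(n,c['o'].round(),c['f'])
print(robot.observe())
E
```

```text
top [ 448.  -36. 1556.] 524.6087285067975
scene [ 1093. -1084.  1002.] 527.4125509435977
{'time': 0.1, 'qpos': array([-8.12929259e-01,  3.59336380e-01,  1.11622455e-02, -2.68295224e-04,
       -1.22406500e+00, -2.88098335e-01]), 'qd': array([ 0.00062487, -0.00204802,  0.00127106,  0.00274597, -0.00106212,
        0.00079038]), 'joint_efforts': array([-4.02720189e-04, -5.84766269e+01,  2.94108903e+01,  6.95466265e+00,
       -3.21362299e-03,  1.22470450e-06]), 'tcp_pos': array([ 305.34373825, -601.53308046,  230.45606701]), 'tcp_rot': array([[-8.91714285e-01, -4.52598033e-01, -8.08473652e-04],
       [-4.52598724e-01,  8.91713465e-01,  1.22135290e-03],
       [ 1.68144923e-04,  1.45501197e-03, -9.99998927e-01]]), 'ft_force': array([ 0.65266153, -0.42579464, -0.10451055]), 'torque': array([-0.03010032,  0.06947012, -0.00283898]), 'grip_force': 0.0, 'width': 85.23296745082204}
```

View pics/top0.png

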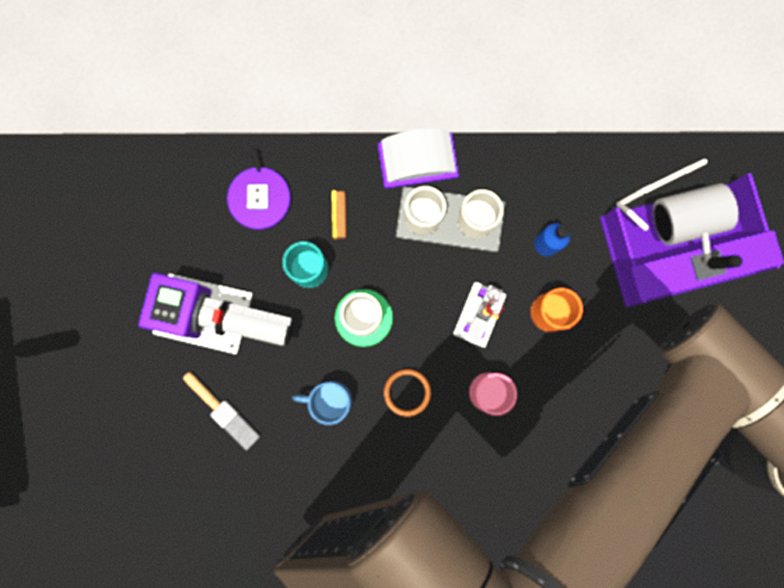

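View pics/scene0.png

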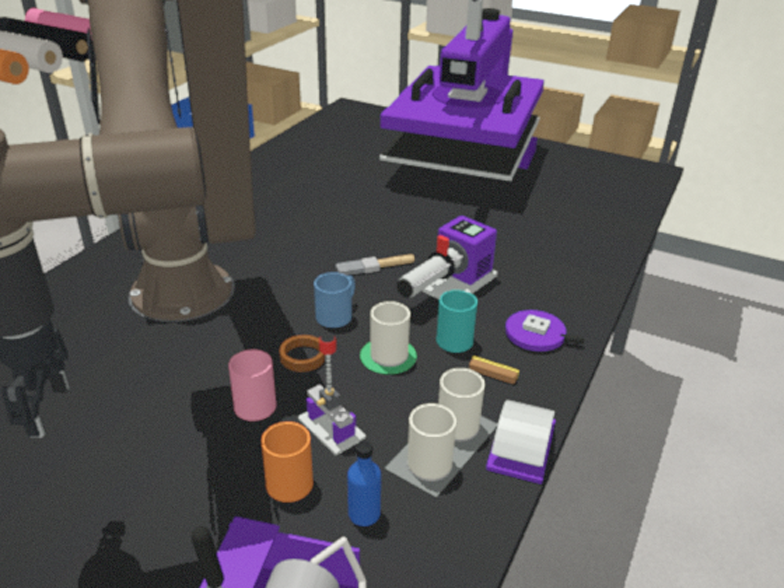

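The top view shows the white tumbler on the green mat at (363,315), with the gauge and its red knob at (490,310). The mandrel runs from its nose at (290,325) to the drive head at (180,305), with the red tab at (218,317). Look-alikes are turquoise (305,264), orange (556,310), pink (493,394) and two white tumblers on a grey plate (425,208 and 481,212). The tumbler I want is the white one on the green mat. I'll measure it and confirm it in a crop.

Run:
```python
from h import *
for n in('top','scene'):
    c=dict(np.load(n+'.npz'));P=pts(c);hsv=cv2.cvtColor(c['color'],cv2.COLOR_BGR2HSV);H,S,V=cv2.split(hsv)
    def rep(name,m,zr):
        m=m&(P[...,2]>zr[0])&(P[...,2]<zr[1])&(c['depth']>0)
        k,l,st,ce=cv2.connectedComponentsWithStats(m.astype(np.uint8))
        for i in range(1,k):
            if st[i,4]>=6:
                q=P[l==i];print(n,name,ce[i].round(1),st[i,4],'mid',((np.percentile(q,2,0)+np.percentile(q,98,0))/2).round(1),'med',np.median(q,0).round(1),'rng',np.ptp(q,axis=0).round(0))
    red=((H<5)|(H>176))&(S>170)&(V>90)
    rep('red',red,(60,260))
    rep('green',(H>55)&(H<80)&(S>110),(-10,20))
    rep('white rim',(S<60)&(V>90),(104,122))
    if n=='top':
        rep('mandrel',(S<60)&(V>60),(90,106))
        m=(S<60)&(V>60)&(P[...,2]>90)&(P[...,2]<106)&(P[...,1]>50)&(P[...,1]<300)&(P[...,0]<530)
        print(cv2.fitLine(P[m][:,:2].astype(np.float32),cv2.DIST_HUBER,0,.01,.01).ravel())
        rep('bar',(P[...,2]>60)&(V>0)&(P[...,1]<-150)&(P[...,1]>-280)&(P[...,0]>350)&(P[...,0]<560),(60,75))
        rep('hub',(P[...,1]<-150)&(P[...,1]>-280)&(P[...,0]>350)&(P[...,0]<560),(88,99))
c=dict(np.load('top.npz'));a=cv2.resize(c['color'][190:260,90:380],(800,193),interpolation=cv2.INTER_CUBIC)
b=dict(np.load('scene.npz'))['color'][150:340,190:400]
a2=cv2.resize(c['color'][190:260,300:380],(400,350),interpolation=cv2.INTER_CUBIC);b2=cv2.resize(b,(400,350))
cv2.imwrite('pics/crop1.png',np.vstack([a,np.hstack([a2,b2])]))
```

```text
top red [348.7 220.6] 11 mid [ 548.2 -223.6  182. ] med [ 548.8 -220.   207.8] rng [13. 10. 90.]
top red [156.2 225.5] 44 mid [540.8 292.8 133.2] med [542.5 290.9 139.7] rng [25. 15. 52.]
top green [262.1 229.7] 580 mid [547.   16.7   2.1] med [ 5.301e+02 -3.000e-01  2.600e+00] rng [122. 122.  20.]
top white rim [303.4 146.8] 155 mid [ 762.4 -110.8  112.3] med [ 764.4 -109.6  111.8] rng [80. 76. 18.]
top white rim [344.9 149.3] 153 mid [ 754.5 -225.   111.8] med [ 755.4 -228.1  112.4] rng [79. 78. 18.]
top white rim [470.1 143.4] 9 mid [ 769.6 -577.4  113.2] med [ 770.7 -576.9  114.1] rng [10.  3. 17.]
top white rim [447.5 149.7] 11 mid [ 752.1 -512.9  114.7] med [ 752.8 -512.3  112.5] rng [14.  5. 14.]
top white rim [456.6 157.7] 45 mid [ 730.6 -537.   112.8] med [ 730.5 -538.3  113.4] rng [29. 38. 18.]
top white rim [518.2 163.5] 17 mid [ 713.1 -706.5  114.6] med [ 713.1 -707.8  118.1] rng [10. 28. 16.]
top white rim [509.1 165.7] 10 mid [ 706.6 -680.7  117.3] med [ 705.6 -681.8  118.9] rng [ 8. 14.  9.]
top white rim [497.2 168.8] 13 mid [ 697.4 -649.4  114.3] med [ 697.5 -647.8  
[... 3649 characters left out ...]
74.3] 17 mid [556.9 345.3 113.1] med [556.9 341.1 113.6] rng [40. 25. 14.]
scene white rim [123.4 187. ] 121 mid [ 21.7 -30.5 115.1] med [ 40.7 -58.1 118.5] rng [109.  98.  15.]
scene white rim [278.8 224.8] 174 mid [547.5  16.7 109.7] med [548.6  16.6 109.3] rng [80. 84. 12.]
scene white rim [330.2 274.5] 222 mid [ 761.6 -110.3  109.4] med [ 761.1 -111.9  109.1] rng [80. 86. 12.]
scene white rim [234.8 275.5] 15 mid [ 552.  -234.   112.2] med [ 552.2 -234.   114.4] rng [ 6.  8. 16.]
scene white rim [309.  301.3] 250 mid [ 754.4 -224.5  109.6] med [ 754.3 -226.8  110. ] rng [79. 84. 13.]
scene white rim [237.5 392.9] 143 mid [ 737.3 -533.5  112.8] med [ 737.1 -530.   113. ] rng [39. 43. 17.]
```

View pics/crop1.png

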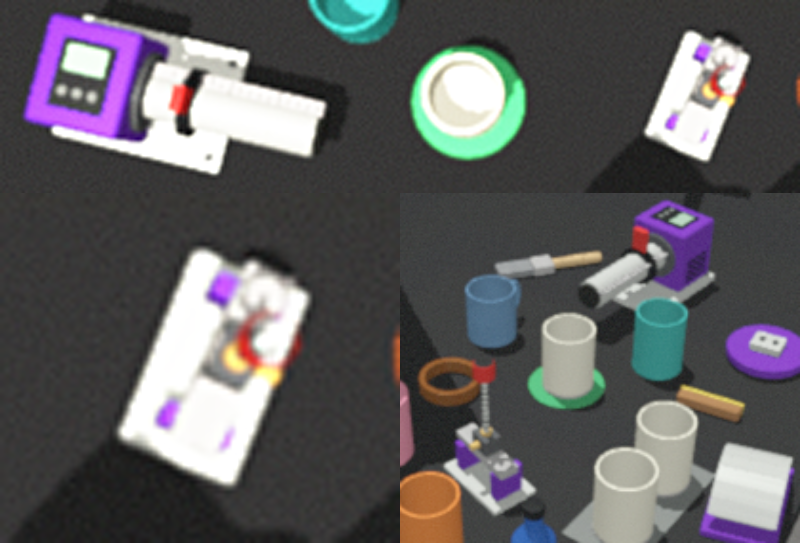

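The crop confirms it: a white tumbler on the round green mat at about (548,17), with its rim at z≈112. The gauge hub is near (545,-228), the knob near (554,-239,207) and the tab near (541,292). Next I move above the knob and look with the wrist camera.

```bash
python3 -m creep '[[[0.02,0.03,0.05],[0,0,0]],[[0.05,0.07,0.1],[0,0,0]],[[0.24,0.365,0.13],[0,0,0]],[[0.24,0.365,0.13],[0,0,0]],[[0.24,0.365,0.13],[0,0,0]],[[0.24,0.365,0.13],[0,0,0]],[[0.24,0.365,0.13],[0,0,0]],[[0.24,0.365,0.13],[0,0,0]],[[0.24,0.365,0.13],[0,0,0]],[[0.24,0.365,0.13],[0,0,0]],[[0.24,0.365,0.13],[0,0,0]],[[0.24,0.365,0.13],[0,0,0]],[[0.24,0.365,0.13],[0,0,0]],[[0.24,0.365,0.13],[0,0,0]],[[0.24,0.365,0.13],[0,0,0]]]' 0
cat > red.py <<'E'
from h import *
import sys
c=cam('wrist');P=pts(c);H,S,V=cv2.split(cv2.cvtColor(c['color'],cv2.COLOR_BGR2HSV))
m=((H<6)|(H>174))&(S>140)&(V>60)
k,l,st,ce=cv2.connectedComponentsWithStats(m.astype(np.uint8))
for i in range(1,k):
    if st[i,4]>60:
        q=P[(l==i)&(c['depth']>0)];print(ce[i].round(1),st[i],'mid',((np.percentile(q,2,0)+np.percentile(q,98,0))/2).round(1),'rng',np.ptp(q,axis=0).round(1),'zmax',np.percentile(q[:,2],[50,95]).round(1))
        t=q[q[:,2]>np.percentile(q[:,2],95)-3];print(' topface',((t.min(0)+t.max(0))/2).round(1),np.ptp(t,axis=0).round(1))
        u=cv2.minEnclosingCircle(np.argwhere(l==i)[:,::-1].astype(np.float32));print(' circ',u)
if len(sys.argv)>1:cv2.imwrite(sys.argv[1],c['color'])
print(robot.observe()['tcp_pos'].round(1))
E
python3 red.py pics/w1.png
```

```text
time: 1.6
tcp_pos: [545.0, -237.7, 361.3]
tcp_rot: [[-0.892, -0.451, -0.0], [-0.451, 0.892, -0.0], [0.0, 0.0, -1.0]]
ft_force: [-0.2, -0.0, -0.1]
width: 85.2
grip_force: 0.0
[281.1 192.8] [265 185  28  29 190] mid [ 574.7 -209.2  109.5] rng [ 84.4  73.8 221.8] zmax [211.6 219. ]
 topface [ 546.8 -230.5  218. ] [18.9 27.8  3.8]
 circ ((280.4002380371094, 199.04632568359375), 15.435833930969238)
[ 545.1 -237.6  361.3]
```

View pics/w1.png

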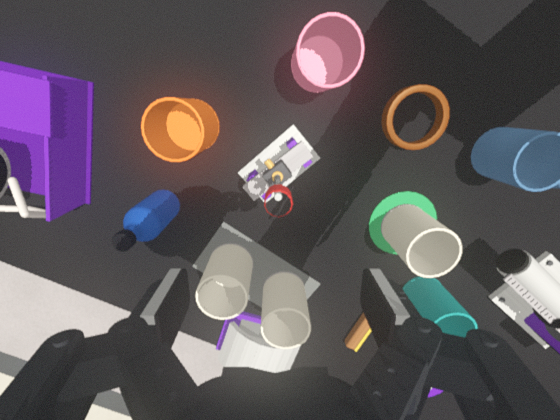

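The wrist view shows the knob as a red ring at (279,200) above the stand, with nothing tall beside it. The tumbler on the mat is at (432,250).

Run:
```python
from h import *
c=cam('wrist');P=pts(c)
k=np.zeros((420,560),bool);k[175:225,255:305]=1
m=k&(P[...,2]>190)&(P[...,2]<230)&(c['depth']>0);q=P[m]
print(m.sum(),np.median(q,0),((q.min(0)+q.max(0))/2),np.ptp(q,axis=0),np.percentile(q[:,2],[5,50,95]))
(x,y),r=cv2.minEnclosingCircle(np.argwhere(m)[:,::-1].astype(np.float32));print(x,y,r)
for z in(207,219):print(ray(c,x,y,z),ray(c,278.5,199.5,z))
m=(P[...,2]>95)&(P[...,2]<125)&(np.hypot(P[...,0]-548,P[...,1]-17)<60);q=P[m]
print('rim',(q.min(0)+q.max(0))/2,np.ptp(q,axis=0))
m=(P[...,2]>60)&(P[...,2]<76)&(np.hypot(P[...,0]-545,P[...,1]+228)<75);q=P[m][:,:2].astype(np.float32);print('bar',cv2.minAreaRect(q))
```

```text
300 [ 543.67554146 -233.78503487  211.57360944] [ 551.11534348 -230.60291816  205.39452621] [28.45766088 28.3661044  29.9293657 ] [194.4327479  211.57360944 219.08356585]
277.75 200.5 16.211591720581055
[ 551.46913698 -230.30633273  207.        ] [ 550.16552936 -230.11014042  207.        ]
[ 548.21128958 -232.12705294  219.        ] [ 546.9604301 -231.9387992  219.       ]
rim [546.69515867  19.99650288 105.36031152] [79.66140522 81.1896559  20.68147315]
bar ((551.635009765625, -230.55923461914062), (28.340648651123047, 110.35286712646484), 64.35575103759766)
```

Knob centre ≈ (551,-231,206), which agrees with the bar centre (551.6,-230.6). I descend with the gripper open, then close.

```bash
python3 -m creep '[[[0.006,0.007,-0.04],[0,0,0]],[[0.006,0.007,-0.08],[0,0,0]],[[0.006,0.007,-0.12],[0,0,0]],[[0.006,0.007,-0.15],[0,0,0]],[[0.006,0.007,-0.173],[0,0,0]],[[0.006,0.007,-0.173],[0,0,0]],[[0.006,0.007,-0.173],[0,0,0]]]' 0
python3 -m creep '[[[0,0,0],[0,0,0]],[[0,0,0],[0,0,0]],[[0,0,0],[0,0,0]],[[0,0,0],[0,0,0]],[[0,0,0],[0,0,0]],[[0,0,0],[0,0,0]],[[0,0,0],[0,0,0]],[[0,0,0],[0,0,0]],[[0,0,0],[0,0,0]],[[0,0,0],[0,0,0]]]' 1 30
```

```text
time: 2.4
tcp_pos: [551.7, -230.3, 188.9]
tcp_rot: [[-0.892, -0.453, -0.0], [-0.453, 0.892, -0.001], [0.0, -0.0, -1.0]]
ft_force: [0.4, -0.0, 1.7]
width: 85.3
grip_force: 0.0
time: 3.4
tcp_pos: [551.7, -230.0, 188.4]
tcp_rot: [[-0.892, -0.453, 0.0], [-0.453, 0.892, -0.0], [-0.0, -0.0, -1.0]]
ft_force: [1.2, -1.9, 1.6]
width: 28.1
grip_force: 31.6
```

```bash
python3 -m creep '[[[0,0,0.01],[0,0,0]],[[0,0,0.02],[0,0,0]],[[0,0,0.025],[0,0,0]],[[0,0,0.03],[0,0,0]],[[0,0,0.035],[0,0,0]],[[0,0,0.05],[0,0,0]],[[0,0,0.07],[0,0,0]],[[0,0,0.09],[0,0,0]],[[0,0,0.11],[0,0,0]],[[0,0,0.13],[0,0,0]],[[0,0,0.15],[0,0,0]],[[0,0,0.15],[0,0,0]],[[0,0,0.15],[0,0,0]]]'
python3 - <<'E'
from h import *
c=cam('scene');cv2.imwrite('pics/s2.png',cv2.resize(c['color'][100:380,130:470],(800,659))[:600]);c=cam('wrist')
P=pts(c);s=robot.observe();t=s['tcp_pos']
m=(c['depth']>0)&(P[...,2]>t[2]-175)&(P[...,2]<t[2]-120)&(np.hypot(P[...,0]-t[0],P[...,1]-t[1])<70);q=P[m]
print(m.sum(),cv2.minAreaRect(q[:,:2].astype(np.float32)),np.percentile(q[:,2],[5,50,95]))
E
```

```text
time: 4.7
tcp_pos: [551.4, -229.6, 337.9]
tcp_rot: [[-0.892, -0.453, 0.0], [-0.453, 0.892, 0.001], [-0.0, 0.001, -1.0]]
ft_force: [-0.0, 0.2, -2.4]
width: 27.4
grip_force: 31.2
3131 ((548.0652465820312, -234.91629028320312), (39.15309524536133, 110.21875762939453), 64.53099060058594) [185.10346394 187.39237245 215.39705317]
```

View pics/s2.png

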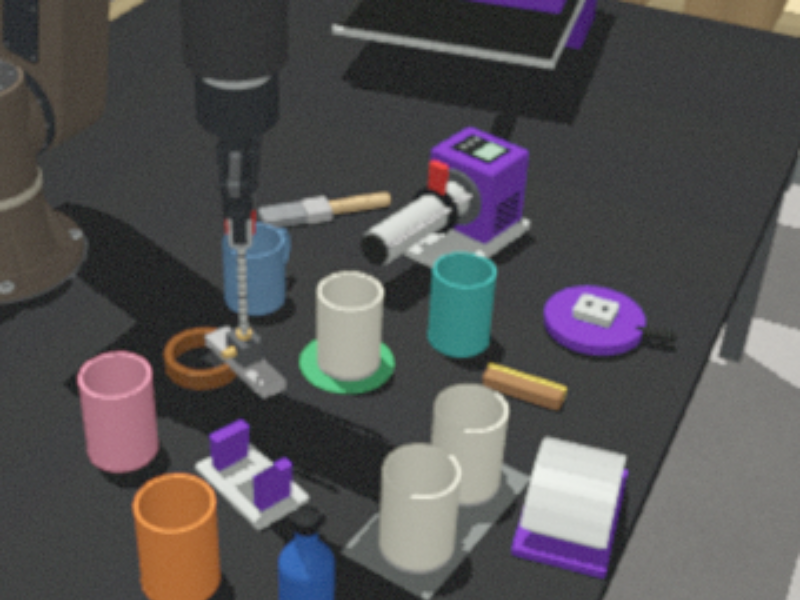

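The gauge hangs level and fully lifted. I carry it over the tumbler.

```bash
python3 -m creep '[[[0,0.01,0],[0,0,0]],[[0,0.03,0],[0,0,0]],[[-0.001,0.055,0],[0,0,0]],[[-0.001,0.08,0],[0,0,0]],[[-0.002,0.105,0],[0,0,0]],[[-0.002,0.13,0],[0,0,0]],[[-0.003,0.155,0],[0,0,0]],[[-0.003,0.18,0],[0,0,0]],[[-0.004,0.205,0],[0,0,0]],[[-0.004,0.225,0],[0,0,0]],[[-0.004,0.238,0],[0,0,0]],[[-0.004,0.245,0],[0,0,0]],[[-0.004,0.248,0],[0,0,0]],[[-0.004,0.248,-0.015],[0,0,0]],[[-0.004,0.248,-0.03],[0,0,0]],[[-0.004,0.248,-0.043],[0,0,0]],[[-0.004,0.248,-0.05],[0,0,0]],[[-0.004,0.248,-0.05],[0,0,0]],[[-0.004,0.248,-0.05],[0,0,0]]]'
python3 - <<'E'
from h import *
t=robot.observe()['tcp_pos']
c=cam('wrist');P=pts(c)
cv2.imwrite('pics/w3.png',c['color'])
d=np.hypot(P[...,0]-t[0],P[...,1]-t[1]);ok=c['depth']>0
for a,b in((t[2]-172,t[2]-140),(t[2]-138,t[2]-105),(95,118)):
    m=ok&(P[...,2]>a)&(P[...,2]<b)&(d<75);q=P[m]
    if len(q)>5:print(round(a),m.sum(),cv2.minAreaRect(q[:,:2].astype(np.float32)),np.percentile(q[:,2],[5,50,95]).round(1),((q.min(0)+q.max(0))/2).round(1))
s=cam('scene');P=pts(s);d=np.hypot(P[...,0]-548,P[...,1]-17)
m=(s['depth']>0)&(P[...,2]>100)&(P[...,2]<112)&(d<50);q=P[m];print('scene rim',(q.min(0)+q.max(0))/2)
m=(s['depth']>0)&(P[...,2]>118)&(P[...,2]<145)&(d<75);q=P[m];print('scene bar',cv2.minAreaRect(q[:,:2].astype(np.float32)),np.percentile(q[:,2],[5,50,95]))
cv2.imwrite('pics/s3.png',cv2.resize(s['color'][120:300,200:360],(533,600)))
E
```

```text
time: 6.7
tcp_pos: [547.9, 17.9, 288.8]
tcp_rot: [[-0.892, -0.453, 0.001], [-0.453, 0.892, -0.0], [-0.0, -0.0, -1.0]]
ft_force: [-0.7, 0.8, -2.7]
width: 27.8
grip_force: 31.2
117 2156 ((545.1378784179688, 12.420318603515625), (38.689796447753906, 109.97357177734375), 64.55286407470703) [134.4 138.6 140. ] [547.2  17.2 137.8]
151 1129 ((544.6708984375, 12.097978591918945), (38.189491271972656, 34.061004638671875), 64.08642578125) [154.8 166.4 171.2] [546.8  14.  167.2]
95 799 ((545.6781005859375, 20.42989730834961), (79.35566711425781, 74.31832885742188), 70.24089050292969) [ 97.  112.1 113.8] [546.7  20.  104.9]
scene rim [547.11546078  17.76175591 106.09632245]
scene bar ((548.4646606445312, 15.407270431518555), (32.43623733520508, 114.78306579589844), 65.0181884765625) [127.446673   137.05120545 142.21623494]
```

View pics/s3.png

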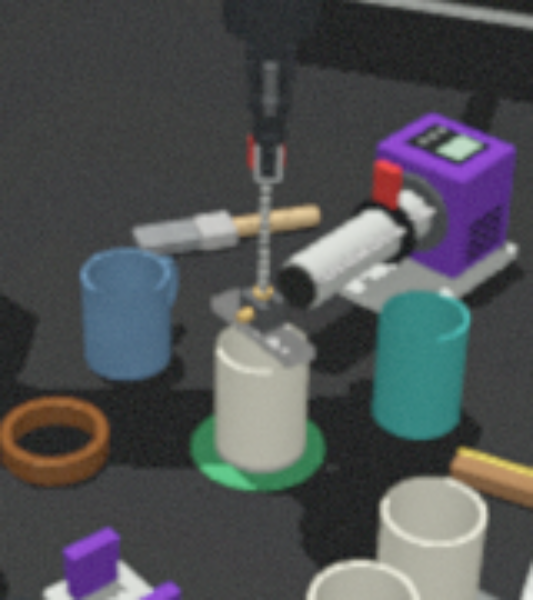

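Bar and rim centres agree within about 3 mm, and the bar is ~14 mm above the rim. I lower it onto the rim and push the rod most of the way.

```bash
python3 -m creep '[[[0,0,-0.004],[0,0,0]],[[0,0,-0.008],[0,0,0]],[[0,0,-0.010],[0,0,0]],[[0,0,-0.012],[0,0,0]],[[0,0,-0.014],[0,0,0]],[[0,0,-0.016],[0,0,0]],[[0,0,-0.018],[0,0,0]],[[0,0,-0.022],[0,0,0]],[[0,0,-0.027],[0,0,0]],[[0,0,-0.033],[0,0,0]],[[0,0,-0.04],[0,0,0]],[[0,0,-0.047],[0,0,0]],[[0,0,-0.054],[0,0,0]],[[0,0,-0.061],[0,0,0]],[[0,0,-0.068],[0,0,0]],[[0,0,-0.075],[0,0,0]],[[0,0,-0.08],[0,0,0]],[[0,0,-0.084],[0,0,0]],[[0,0,-0.087],[0,0,0]],[[0,0,-0.087],[0,0,0]]]'
python3 -m creep '[[[0,0,-0.002],[0,0,0]],[[0,0,-0.004],[0,0,0]],[[0,0,-0.006],[0,0,0]],[[0,0,-0.006],[0,0,0]],[[0,0,-0.006],[0,0,0]]]'
```

```text
time: 8.8
tcp_pos: [547.2, 18.1, 200.7]
tcp_rot: [[-0.892, -0.453, -0.001], [-0.453, 0.892, 0.0], [0.001, 0.0, -1.0]]
ft_force: [0.4, -0.6, -2.1]
width: 27.7
grip_force: 31.3
time: 9.3
tcp_pos: [547.3, 18.2, 194.9]
tcp_rot: [[-0.892, -0.453, -0.001], [-0.453, 0.892, 0.0], [0.001, 0.0, -1.0]]
ft_force: [-0.3, -0.2, -1.9]
width: 27.9
grip_force: 31.3
```

```bash
cat > bar.py <<'E'
from h import *
o=robot.observe();t=o['tcp_pos']
s=cam('scene');P=pts(s);d=np.hypot(P[...,0]-548,P[...,1]-17);ok=s['depth']>0
m=ok&(P[...,2]>115)&(P[...,2]<175)&(d<75);q=P[m];print('scene>115',len(q),np.percentile(q[:,2],[5,25,50,75,95]).round(1))
c=cam('wrist');Pw=pts(c);d=np.hypot(Pw[...,0]-548,Pw[...,1]-17)
q=Pw[(c['depth']>0)&(Pw[...,2]>90)&(Pw[...,2]<175)&(d<75)];h,e=np.histogram(q[:,2],np.arange(90,176,5));print(dict(zip(e.astype(int).tolist(),h.tolist())))
b=q[(q[:,2]>118)&(q[:,2]<130)];print('bar',cv2.minAreaRect(b[:,:2].astype(np.float32)))
cv2.imwrite('pics/s4.png',np.hstack([cv2.resize(s['color'][140:290,210:340],(390,450)),cv2.resize(c['color'],(400,450))]))
E
python3 bar.py
```

```text
scene>115 373 [117.3 122.8 126.5 144.6 156.2]
{90: 145, 95: 199, 100: 214, 105: 198, 110: 960, 115: 192, 120: 2028, 125: 1242, 130: 91, 135: 125, 140: 354, 145: 148, 150: 1233, 155: 241, 160: 46, 165: 44, 170: 42}
bar ((546.3567504882812, 17.563434600830078), (28.267732620239258, 109.87532043457031), 64.3539047241211)
```

View pics/s4.png

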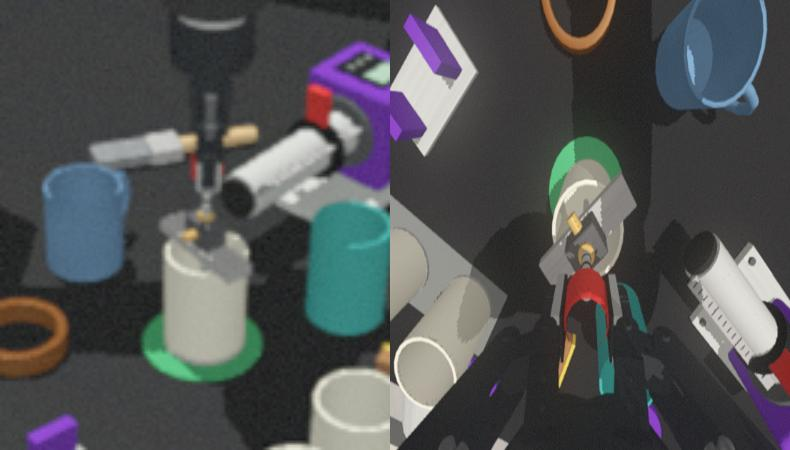

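The picture shows the bar seated flat across the rim (top at ~125), centred at (546,17.6). I keep pushing gently.

```bash
python3 -m creep '[[[0,0,-0.001],[0,0,0]],[[0,0,-0.002],[0,0,0]],[[0,0,-0.003],[0,0,0]],[[0,0,-0.003],[0,0,0]]]'
python3 -m creep '[[[0,0,-0.001],[0,0,0]],[[0,0,-0.002],[0,0,0]],[[0,0,-0.002],[0,0,0]]]'
python3 -m creep '[[[0,0,-0.001],[0,0,0]],[[0,0,-0.002],[0,0,0]],[[0,0,-0.002],[0,0,0]]]'
```

```text
time: 9.8
tcp_pos: [547.5, 18.1, 192.2]
tcp_rot: [[-0.892, -0.453, -0.0], [-0.453, 0.892, 0.0], [0.0, 0.0, -1.0]]
ft_force: [-1.9, 1.2, 0.3]
width: 27.8
grip_force: 31.5
time: 10.1
tcp_pos: [547.5, 18.1, 190.2]
tcp_rot: [[-0.892, -0.453, -0.0], [-0.453, 0.892, -0.0], [0.0, 0.0, -1.0]]
ft_force: [-1.6, 0.5, -1.0]
width: 27.9
grip_force: 31.4
time: 10.4
tcp_pos: [547.4, 18.1, 188.1]
tcp_rot: [[-0.892, -0.453, -0.0], [-0.453, 0.892, -0.0], [0.0, 0.0, -1.0]]
ft_force: [-1.9, 0.1, -0.5]
width: 27.6
grip_force: 31.4
```

```bash
for i in 1; do :; done; python3 -m creep '[[[0,0,-0.001],[0,0,0]],[[0,0,-0.002],[0,0,0]],[[0,0,-0.002],[0,0,0]]]'
python3 -m creep '[[[0,0,-0.001],[0,0,0]],[[0,0,-0.002],[0,0,0]],[[0,0,-0.002],[0,0,0]]]' | grep -E 'pos|ft'
python3 -m creep '[[[0,0,-0.001],[0,0,0]],[[0,0,-0.002],[0,0,0]],[[0,0,-0.002],[0,0,0]]]' | grep -E 'pos|ft'
```

```text
time: 10.7
tcp_pos: [547.5, 18.1, 186.1]
tcp_rot: [[-0.892, -0.453, -0.0], [-0.453, 0.892, -0.0], [0.0, 0.0, -1.0]]
ft_force: [-1.7, 0.7, -0.9]
width: 28.0
grip_force: 31.4
tcp_pos: [547.5, 18.1, 184.1]
ft_force: [-1.1, 0.2, -1.1]
tcp_pos: [547.5, 18.1, 182.1]
ft_force: [-1.1, 0.3, 0.2]
```

```bash
python3 -m creep '[[[0,0,-0.001],[0,0,0]],[[0,0,-0.001],[0,0,0]]]'| grep -E 'pos|ft'
python3 -m creep '[[[0,0,-0.001],[0,0,0]],[[0,0,-0.001],[0,0,0]]]' | grep -E 'pos|ft'
python3 -m creep '[[[0,0,-0.001],[0,0,0]],[[0,0,-0.001],[0,0,0]]]' | grep -E 'pos|ft'
```

```text
tcp_pos: [547.5, 18.1, 181.2]
ft_force: [-1.2, -0.0, -0.7]
tcp_pos: [547.5, 18.1, 180.2]
ft_force: [-0.8, 0.4, -1.0]
tcp_pos: [547.5, 18.1, 179.2]
ft_force: [-1.2, -0.6, -0.4]
```

```bash
python3 -m creep '[[[0,0,-0.001],[0,0,0]],[[0,0,-0.002],[0,0,0]],[[0,0,-0.002],[0,0,0]]]'| grep -E 'pos|ft'
python3 -m creep '[[[0,0,-0.001],[0,0,0]],[[0,0,-0.001],[0,0,0]]]' | grep -E 'pos|ft'
python3 -m creep '[[[0,0,-0.001],[0,0,0]],[[0,0,-0.001],[0,0,0]]]' | grep -E 'pos|ft'
python3 -m creep '[[[0,0,-0.001],[0,0,0]],[[0,0,-0.001],[0,0,0]]]' | grep -E 'pos|ft'
```

```text
tcp_pos: [547.5, 18.1, 177.1]
ft_force: [-0.3, 0.0, -0.5]
tcp_pos: [547.5, 18.1, 176.1]
ft_force: [-0.6, -0.4, -0.3]
tcp_pos: [547.5, 18.1, 175.2]
ft_force: [-1.4, 0.9, -0.7]
tcp_pos: [547.9, 18.2, 174.7]
ft_force: [-1.2, -0.4, 4.3]
```

```bash
python3 -m creep '[[[0,0,-0.001],[0,0,0]],[[0,0,-0.001],[0,0,0]]]' | grep -E 'pos|ft'
python3 bar.py
```

```text
tcp_pos: [548.6, 18.3, 174.6]
ft_force: [-2.0, 0.4, 8.5]
scene>115 371 [117.  122.7 126.2 144.1 155. ]
{90: 167, 95: 188, 100: 221, 105: 228, 110: 992, 115: 250, 120: 1641, 125: 1865, 130: 119, 135: 172, 140: 449, 145: 195, 150: 1294, 155: 203, 160: 4, 165: 0, 170: 2}
bar ((547.15283203125, 17.630413055419922), (28.53533172607422, 110.07587432861328), 64.49414825439453)
```

It bottoms firmly at TCP z 174.6 (reading ≈ 98–100), which rules out ~84 and ~92, so the depth is 100 mm. I ease off, open and rise.

```bash
python3 -m creep '[[[0,0,0.001],[0,0,0]],[[0,0,0.0015],[0,0,0]]]' | grep -E 'pos|ft'
python3 -m creep '[[[0,0,0],[0,0,0]],[[0,0,0],[0,0,0]],[[0,0,0],[0,0,0]],[[0,0,0],[0,0,0]],[[0,0,0],[0,0,0]],[[0,0,0],[0,0,0]],[[0,0,0],[0,0,0]],[[0,0,0],[0,0,0]]]' 0
python3 -m creep '[[[0,0,0.01],[0,0,0]],[[0,0,0.03],[0,0,0]],[[0,0,0.06],[0,0,0]],[[0,0,0.1],[0,0,0]],[[0,0,0.14],[0,0,0]],[[0,0,0.17],[0,0,0]],[[0,0,0.17],[0,0,0]],[[0,0,0.17],[0,0,0]]]'
python3 - <<'E'
from h import *
c=cam('wrist');P=pts(c);H,S,V=cv2.split(cv2.cvtColor(c['color'],cv2.COLOR_BGR2HSV))
d=np.hypot(P[...,0]-548,P[...,1]-17);ok=c['depth']>0
q=P[ok&(P[...,2]>118)&(P[...,2]<130)&(d<70)];print('bar',cv2.minAreaRect(q[:,:2].astype(np.float32)),np.median(q[:,2]))
q=P[ok&(P[...,2]>165)&(P[...,2]<225)&(d<40)];print('knob',np.percentile(q,[2,98],axis=0).round(1),np.percentile(q[:,2],90))
cv2.imwrite('pics/w5.png',c['color'])
c=cam('scene');P=pts(c);d=np.hypot(P[...,0]-548,P[...,1]-17);q=P[(c['depth']>0)&(P[...,2]>165)&(P[...,2]<240)&(d<40)];print('knob scene',np.percentile(q,[2,98],axis=0).round(1))
E
```

```text
tcp_pos: [547.6, 18.2, 174.8]
ft_force: [-0.2, -0.3, -0.5]
time: 14.1
tcp_pos: [547.6, 18.1, 174.8]
tcp_rot: [[-0.892, -0.453, -0.0], [-0.453, 0.892, -0.0], [0.0, -0.0, -1.0]]
ft_force: [-0.2, 0.4, 0.3]
width: 85.6
grip_force: 0.0
time: 14.9
tcp_pos: [547.6, 18.3, 346.0]
tcp_rot: [[-0.892, -0.453, 0.002], [-0.453, 0.892, 0.001], [-0.002, 0.0, -1.0]]
ft_force: [0.1, -0.1, -0.7]
width: 85.2
grip_force: 0.0
bar ((546.8560180664062, 17.76919937133789), (28.35411834716797, 110.07363891601562), 64.40070343017578) 124.82165227218911
knob [[532.6   3.8 169.8]
 [559.3  30.9 205.1]] 204.3788523909396
knob scene [[5.349e+02 4.000e-01 1.680e+02]
 [5.614e+02 2.430e+01 2.045e+02]]
```

View pics/w5.png

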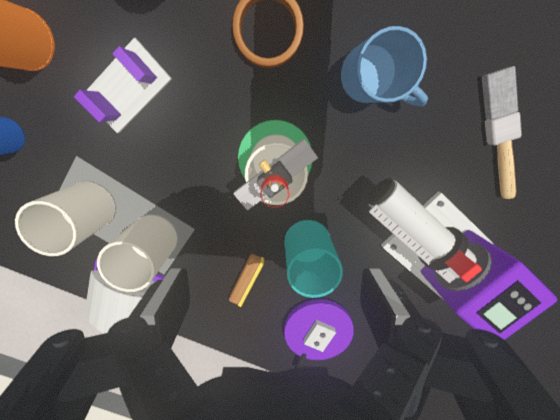

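The wrist view shows the gauge at (275,185) free and standing centred. The knob top at z 204.7 gives a reading of 100.3 mm, so the target is face–nose = 100 mm. I move above the mandrel with a yaw turn and look.

```bash
python3 -m creep '[[[0,0.03,0],[0,0,-0.2]],[[-0.01,0.07,0],[0,0,-0.4]],[[-0.02,0.11,0],[0,0,-0.6]],[[-0.03,0.15,0],[0,0,-0.8]],[[-0.04,0.19,0],[0,0,-1]],[[-0.05,0.22,0],[0,0,-1]],[[-0.05,0.22,0],[0,0,-1]],[[-0.05,0.22,0],[0,0,-1]],[[-0.05,0.22,0],[0,0,-1]]]' 0.45
cat > man.py <<'E'
from h import *
import sys
c=cam('wrist');P=pts(c);H,S,V=cv2.split(cv2.cvtColor(c['color'],cv2.COLOR_BGR2HSV));ok=c['depth']>0
near=ok&(np.hypot(P[...,0]-530,P[...,1]-240)<130)
q=P[near&(P[...,2]>88)&(P[...,2]<104)&(P[...,1]<270)&(P[...,1]>120)][:,:2].astype(np.float32)
r=cv2.minAreaRect(q);print('tube',len(q),r)
ax=cv2.fitLine(q,cv2.DIST_HUBER,0,.01,.01).ravel();dv=ax[:2]*np.sign(ax[1]);print('axis',dv,ax[2:],np.degrees(np.arctan2(dv[1],dv[0])))
red=near&((H<6)|(H>174))&(S>140)&(P[...,2]>108)&(P[...,2]<155);t=P[red];print('tab',len(t),((np.percentile(t,2,0)+np.percentile(t,98,0))/2).round(1),np.percentile(t[:,2],95))
top=t[t[:,2]>143];tm=(top.min(0)+top.max(0))[:2]/2;print('tabtop',len(top),tm,cv2.minAreaRect(top[:,:2].astype(np.float32)))
al=P[near&(P[...,2]>40)&(P[...,2]<104)&(P[...,1]<300)&(P[...,1]>120)]
s=(al[:,:2]-ax[2:])@dv; o=(al[:,:2]-ax[2:])@np.array([-dv[1],dv[0]])
core=s[(np.abs(o)<20)&(al[:,2]>85)];n=np.percentile(core,.3);print('nose s',core.min(),n,'nose pt',ax[2:]+n*dv,'tab s-nose',(tm-ax[2:])@dv-n)
disc=P[near&(P[...,2]>104)&(P[...,2]<113)&~red];
if len(disc):
  sd=(disc[:,:2]-ax[2:])@dv-n;od=(disc[:,:2]-ax[2:])@np.array([-dv[1],dv[0]]);sd=sd[(abs(od)<40)&(sd<155)];print('disc s',len(sd),np.percentile(sd,[1,50,99]) if len(sd) else 0)
if len(sys.argv)>1:cv2.imwrite(sys.argv[1],c['color'])
print(robot.observe()['tcp_pos'],robot.observe()['tcp_rot'].round(3).tolist())
E
python3 man.py pics/w6.png
```

```text
time: 15.9
tcp_pos: [497.5, 237.6, 344.2]
tcp_rot: [[-1.0, 0.03, -0.001], [0.03, 1.0, -0.001], [0.001, -0.001, -1.0]]
ft_force: [0.0, -0.0, -0.9]
width: 46.9
grip_force: 0.0
tube 3140 ((572.9422607421875, 207.70233154296875), (116.55862426757812, 148.85565185546875), 76.68666076660156)
axis [0.25806063 0.9661287 ] [524.46765 216.10022] 75.044975
tab 274 [538.8 297.4 132. ] 149.75960540369903
tabtop 180 [539.53498981 297.52756623] ((539.2714233398438, 297.8983154296875), (10.909732818603516, 23.176780700683594), 76.18750762939453)
nose s -55.391722840599805 -54.61914043204572 nose pt [510.37260135 163.33110021] tab s-nose 137.17672433395853
disc s 127 [130.8893513  133.67411495 144.26606347]
[497.63499557 237.34080622 344.38538612] [[-1.0, 0.031, -0.001], [0.031, 1.0, -0.001], [0.001, -0.001, -1.0]]
```

View pics/w6.png

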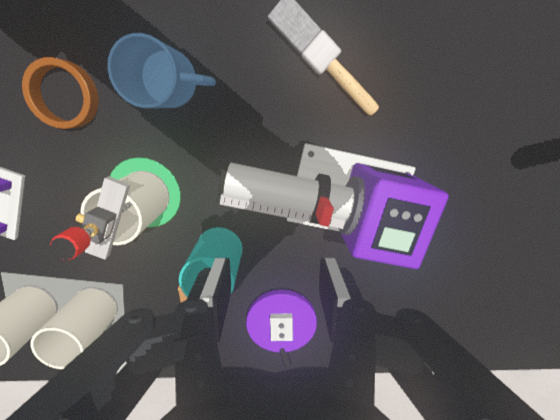

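The wrist view shows the tube from (225,185) to the drive head at (345,205), with the tab at (324,210). My mask also caught the turquoise tumbler, so I'll tighten it.

```bash
sed -i "s/^near=.*/near=ok\&(abs((P[...,0]-510)*.97-(P[...,1]-163)*.242)<38)/" man.py; python3 man.py
```

```text
tube 3022 ((526.6469116210938, 218.90264892578125), (117.25305938720703, 52.508060455322266), 76.18933868408203)
axis [0.30128127 0.9535353 ] [523.54425 215.95244] 72.46542
tab 281 [539.  297.4 132.6] 149.6806568491329
tabtop 183 [539.88560717 297.42567127] ((539.6986694335938, 297.87347412109375), (11.116004943847656, 23.444360733032227), 75.71631622314453)
nose s -55.58512707907743 -54.61367226822888 nose pt [507.09017376 163.87637298] tab s-nose 137.22462210636152
disc s 134 [130.15253747 133.83349804 143.49892224]
[497.73025321 237.24458121 344.57123103] [[-1.0, 0.031, -0.0], [0.031, 1.0, -0.0], [0.0, -0.0, -1.0]]
```

The disc face lies 130 mm from the nose (tab mid at 137, which agrees with the 7 mm offset), and the axis angle is ~76°. I'll grip the tab along the axis, then slide it 30 mm toward the nose.

```bash
python3 -m creep '[[[0.02,0.03,0],[0,0,-0.2]],[[0.042,0.06,0],[0,0,-0.43]],[[0.042,0.06,-0.03],[0,0,-0.43]],[[0.042,0.06,-0.07],[0,0,-0.43]],[[0.042,0.06,-0.11],[0,0,-0.43]],[[0.042,0.06,-0.15],[0,0,-0.43]],[[0.042,0.06,-0.18],[0,0,-0.43]],[[0.042,0.06,-0.205],[0,0,-0.43]],[[0.042,0.06,-0.22],[0,0,-0.43]],[[0.042,0.06,-0.225],[0,0,-0.43]],[[0.042,0.06,-0.225],[0,0,-0.43]],[[0.042,0.06,-0.225],[0,0,-0.43]]]' 0.45 
python3 -m creep '[[[0,0,0],[0,0,0]],[[0,0,0],[0,0,0]],[[0,0,0],[0,0,0]],[[0,0,0],[0,0,0]],[[0,0,0],[0,0,0]],[[0,0,0],[0,0,0]],[[0,0,0],[0,0,0]],[[0,0,0],[0,0,0]]]' 1 40
```

```text
time: 17.2
tcp_pos: [540.3, 298.2, 120.8]
tcp_rot: [[-0.97, 0.243, 0.001], [0.243, 0.97, 0.001], [-0.001, 0.001, -1.0]]
ft_force: [1.6, 0.5, 0.4]
width: 47.1
grip_force: 0.0
time: 18.0
tcp_pos: [539.8, 298.3, 120.7]
tcp_rot: [[-0.97, 0.242, 0.001], [0.242, 0.97, 0.0], [-0.001, 0.001, -1.0]]
ft_force: [-1.1, -1.0, 5.5]
width: 11.6
grip_force: 40.3
```

```bash
python3 -m creep '[[[-0.001,-0.004,0],[0,0,0]],[[-0.002,-0.008,0],[0,0,0]],[[-0.003,-0.012,0],[0,0,0]],[[-0.004,-0.016,0],[0,0,0]],[[-0.005,-0.02,0],[0,0,0]],[[-0.006,-0.024,0],[0,0,0]],[[-0.007,-0.028,0],[0,0,0]],[[-0.0073,-0.0296,0],[0,0,0]],[[-0.0073,-0.0296,0],[0,0,0]],[[-0.0073,-0.0296,0],[0,0,0]]]'
python3 -m creep '[[[0,0,0],[0,0,0]],[[0,0,0],[0,0,0]],[[0,0,0],[0,0,0]],[[0,0,0],[0,0,0]],[[0,0,0],[0,0,0]]]' 0.45
python3 -m creep '[[[0,0,0.02],[0,0,0]],[[0,0,0.06],[0,0,0]],[[0,0,0.1],[0,0,0]],[[0,0,0.14],[0,0,0]],[[-0.04,-0.03,0.18],[0,0,0]],[[-0.08,-0.06,0.22],[0,0,0]],[[-0.08,-0.06,0.22],[0,0,0]],[[-0.08,-0.06,0.22],[0,0,0]],[[-0.08,-0.06,0.22],[0,0,0]]]'
python3 man.py pics/w7.png
python3 - <<'E'
import cv2;a=cv2.imread('pics/w7.png')[60:300,140:460];cv2.imwrite('pics/w7c.png',cv2.resize(a,(800,600),interpolation=cv2.INTER_CUBIC))
E
```

```text
time: 19.0
tcp_pos: [532.8, 269.1, 120.7]
tcp_rot: [[-0.97, 0.242, 0.002], [0.242, 0.97, 0.001], [-0.001, 0.002, -1.0]]
ft_force: [-2.1, 2.8, 6.8]
width: 11.4
grip_force: 40.4
time: 19.5
tcp_pos: [532.2, 268.4, 119.6]
tcp_rot: [[-0.97, 0.243, -0.0], [0.243, 0.97, -0.0], [0.0, -0.0, -1.0]]
ft_force: [-0.1, 0.2, 0.2]
width: 46.8
grip_force: 0.0
time: 20.4
tcp_pos: [452.0, 208.5, 340.5]
tcp_rot: [[-0.97, 0.243, 0.001], [0.243, 0.97, 0.002], [-0.001, 0.002, -1.0]]
ft_force: [0.1, -0.5, 0.2]
width: 47.4
grip_force: 0.0
tube 2662 ((525.4470825195312, 213.59495544433594), (108.84065246582031, 60.14841079711914), 81.8516845703125)
axis [0.24895112 0.96851605] [521.0588  213.66956] 75.58454
tab 224 [532.6 268.8 132.6] 149.65268686680147
tabtop 190 [532.9280077  268.62203224] ((532.913818359375, 268.9642639160156), (11.275400161743164, 24.884328842163086), 78.1490478515625)
nose s -51.99554783596477 -51.661052723735935 nose pt [508.19769981 163.63499685] tab s-nose 107.83826671101596
disc s 145 [-148.21780807  103.25144383  114.59494087]
[452.1472866  208.60466612 339.50349537] [[-0.97, 0.243, -0.0], [0.243, 0.97, 0.0], [0.0, 0.0, -1.0]]
```

View pics/w7c.png

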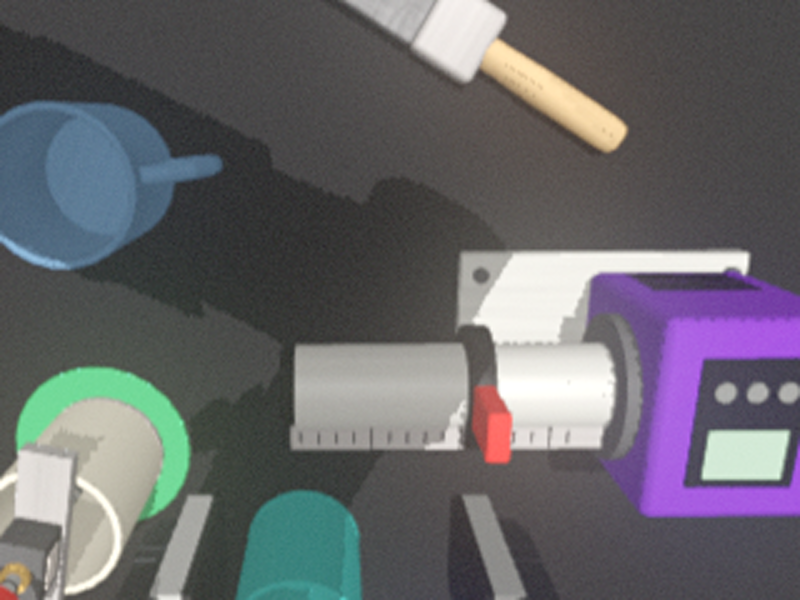

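The crop shows the disc just past the hidden 100 mark: the long 50 mark is at x≈371, the long 150 mark at x≈550 and the disc at ≈465. I'll check the rule against the tab numerically, using one more look from closer over the stop.

Run:
```python
from h import *
a=cv2.imread('pics/w7.png');c=cam('wrist');P=pts(c);g=cv2.cvtColor(a,cv2.COLOR_BGR2GRAY)
v=60+round(437/2.5);print(v)
for vv in(v-2,v,v+1):print(vv,g[vv,252:385].tolist())
dv=np.array([.2487,.9686])
for x in(371,550,460,466):
    u=140+x/2.5;p=P[v,int(round(u))];print(x,u,p.round(1),'ray94',ray(c,u,v,94).round(1),(ray(c,u,v,94)[:2]@dv).round(1))
print('tab s',np.array([532.8,268.8])@dv,'nose s',np.array([508.2,163.6])@dv)
```

```text
235
233 [60, 56, 57, 66, 127, 153, 154, 134, 121, 150, 154, 154, 154, 155, 153, 126, 150, 156, 155, 156, 154, 149, 124, 149, 156, 154, 155, 155, 153, 115, 146, 154, 154, 154, 156, 152, 108, 147, 156, 155, 154, 155, 154, 128, 133, 152, 155, 157, 158, 155, 130, 131, 155, 155, 154, 158, 155, 136, 119, 153, 156, 158, 158, 154, 136, 132, 214, 223, 223, 222, 224, 201, 132, 110, 86, 77, 77, 87, 102, 103, 106, 104, 108, 138, 153, 153, 151, 153, 152, 153, 151, 154, 172, 145, 205, 223, 226, 225, 225, 222, 176, 193, 220, 224, 223, 226, 226, 179, 190, 221, 224, 225, 225, 226, 191, 171, 217, 225, 223, 225, 224, 225, 224, 225, 225, 225, 225, 227, 217, 143, 96, 100, 101]
235 [63, 58, 55, 66, 128, 152, 154, 132, 113, 146, 153, 155, 155, 154, 152, 106, 147, 153, 153, 153, 156, 151, 107, 146, 153, 154, 155, 154, 154, 106, 147, 156, 155, 152, 156, 151, 107, 145, 156, 155, 153, 157, 154, 118, 130, 153, 155, 156, 158, 154, 120, 133, 153, 154, 158, 159, 155, 128, 123, 150, 158, 156, 157, 155, 137, 150, 217, 222, 222, 225, 223, 188, 125, 113, 82, 76, 75, 75, 89, 99, 99, 104, 105, 142, 150, 153, 151, 153, 1
[... 458 characters left out ...]
57, 158, 157, 120, 131, 154, 156, 155, 159, 156, 121, 132, 154, 162, 163, 160, 160, 170, 182, 220, 224, 222, 225, 223, 168, 118, 101, 76, 73, 79, 75, 83, 101, 104, 101, 111, 142, 152, 152, 150, 151, 152, 152, 151, 155, 176, 158, 217, 225, 224, 225, 225, 223, 178, 217, 224, 225, 227, 226, 223, 167, 215, 227, 225, 226, 227, 222, 172, 192, 222, 226, 225, 224, 225, 224, 224, 225, 224, 225, 226, 226, 162, 107, 91, 95, 98]
371 288.4 [541.5 206.3  94.1] ray94 [541.7 206.8  94. ] 335.1
550 360.0 [566.3 304.   93.1] ray94 [565.8 303.9  94. ] 435.0
460 324.0 [554.  255.1  93.5] ray94 [553.7 255.1  94. ] 384.8
466 326.4 [552.7 257.5  97.6] ray94 [554.5 258.3  94. ] 388.1
tab s 392.86704 nose s 284.8523
```

The rule zero (s=285.0) matches the measured nose (284.9). The stop face is at 100–101 mm, against a depth of 100.3. The gauge is still standing and the arm is clear, so I hand in.

```bash
python3 -c "
from workcell import robot
print(robot.hand_in())"
```

```text
the job is handed in; nothing more can be done
None
```

The tumbler on the mat measured about 100 mm deep inside, the stop's face now stands about 100–101 mm from the mandrel's nose, and the gauge was left on the tumbler with its rod down; the job is handed in, with no verdict returned.

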